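Switch off the dry-block heater and rock the stuck tube block out of its well

TASK

Switch the dry-block heater off: press its selector knob down, turn it anticlockwise to the off dot and let it spring back up. Then take the aluminium tube block in the heater by its T-handle and rock it side to side, over and back, while easing it upward, until it frees from its tight well; do not just yank it straight out. Finish while still holding it, level and still, straight above the well and just clear (one to four centimetres over the heater's top), so that I can slide a drip tray under it, and leave the other things on the bench where they are.

Things in the scene. Friction and masses are not known exactly. Their poses are not given: they have to be found in the camera images.
- heater: Grey box-shaped dry-block heater, 260 (x) x 200 (y) x 95 mm high; it does not move. Origin: centre of its underside; +x to its rear, away from the robot at yaw 0, +y to its left, z up. In its flat top is a well 94 (x) x 70 (y) mm and 34 mm deep (floor 61 mm up), centred at x +30, y 0. The black selector knob stands on the front of the top at x -92, y 0.
- well (a point): Centre of the well's mouth, level with the heater's top. Low in the two side walls (+y, -y), 9 mm above the well floor, sprung steel strips along x press on the block; friction holds it with about 25 N a side, so a straight pull takes some 50 N, but leaned sideways one side at a time slides up. A side is free once its lower edge is some 9 mm above the floor: its strip springs in under it.
- selector_grip (a point): On the selector knob's axis, mid-height of its grip wing. Knob: a black round skirt (52 mm across, 6 thick; its upper face 13 mm below this point, 13 mm above the heater's top) under an upright wing 44 mm long, 12 thick, 26 high (13 mm below to 13 mm above this point). x axis: along the wing to its pointer end (white line on top).
- selector_press (a joint): How far the selector is pressed down, m: 0 = up, 0.006 = fully down. Spring: 4 N at the top, 9 N fully down. It can turn only while pressed at least 0.005; let go in the on or off position it springs up and is locked there.
- selector (a joint): Turn of the selector, rad, growing anticlockwise seen from above: 0 = on (start; pointer 30 degrees clockwise of the heater's +x, at the long tick), 1.05 = off (pointer 30 degrees anticlockwise of +x, at the dot; stop at 1.07).
- block: Bare aluminium tube block, 90 (x) x 60 (y) x 50 mm high with eight tube holes, about 0.6 kg, seated in the well (16 mm stands above the heater's top). Origin: centre of its underside; axes along the heater's at the start. A steel rod 8 mm thick is screwed upright into the middle of its top and carries a T-handle.
- block_grip (a point): Middle of the T-handle: a level round black bar 12 mm thick and 64 mm long along the block's x axis, its middle 105 mm above the block's underside (55 mm above its top).
- tube_rack: Bystander: white foam rack 150 x 70 x 32 mm with six capped tubes, 123 mm high in all. Origin: centre of its underside.
- pump_bottle: Bystander: pump bottle 50 x 80 mm, 177 mm high. Origin: centre of its underside.
- carton: Bystander: small open white carton 130 x 90 x 75 mm. Origin: centre of its underside.
- spare_block: Bystander: spare aluminium tube block 90 x 60 x 50 mm with six wide holes and no handle, standing on the bench. Origin: centre of its underside.
Not all that is in view belongs to the job. Leave any green look-alike of the block alone.

How it is judged:
On the way, in this order (a step that is already met when the one before it is completed fails the run):
1. the selector stands at off and has sprung back up, the block still seated (value of joint selector above 0.93 rad and value of joint selector_press below 0.002 m and z of block in the frame of heater below 0.065 m), for 0.2 s.
2. the block, still in the well, is rocked over to one side (at least about 3 degrees) (angle between block's own z axis and vertical above 0.055 rad and z of block in the frame of heater below 0.087 m), for 0.02 s.
3. it is rocked back through upright (within 2 degrees), still in the well (angle between block's own z axis and vertical below 0.03 rad and z of block in the frame of heater below 0.087 m), for 0.02 s.
4. it is rocked over again (at least about 3 degrees), still in the well (all of step 2), for 0.02 s.
At the end, for the whole second after the job is handed in: The selector is at off (beyond 0.93 rad) and up (within 2 mm); the block hangs in the gripper alone, touching nothing of the heater, its underside 5 to 50 mm above the heater's top, within 30 mm of the well's centre, level within about 10 degrees and still (under 30 mm/s) (value of joint selector above 0.93 rad and value of joint selector_press below 0.002 m and z of block in the frame of well between 0.005 and 0.05 m and horizontal distance between block and well below 0.03 m and angle between block's own z axis and vertical below 0.17 rad and linear speed of block below 0.03 m/s and contact force between block and the fingers above 1 N and contact force between block and heater below 0.1 N); the arm keeps its last pose, push and grip.
It fails at once if a bystander is moved by more than 2 cm (distance of any of tube_rack, pump_bottle, carton, spare_block from where it was at the start of the episode above 0.02 m).
It also fails if it takes over 51 s, if anything falls off the work surface, if the arm or the gripper's body presses on something with over 40 N, if the wrist force passes 120 N, or if a joint passes its speed limit or range.

ROBOT

A 6-joint arm with a two-finger parallel gripper is mounted at the origin on the work surface. World frame = base frame: x ahead of the robot, y to its left, z up, the work surface at z = 0. Lengths are in m, angles in rad, forces in N, time in s.
With the tool pointing down it reaches from about 0.425 to 0.95 m from the base axis. Payload 3.5 kg.
Tool frame: the origin (TCP) lies at the very end of the fingers, on their centre line; the grasp point (between the pads) lies 19 mm behind it; y points along the fingers, z is the direction in which the jaws open and shut, and the axes are right-handed (so a half turn about y gives the same grasp; the last joint's range is limited). The gripper opens to 85 mm and grips with 20 to 120 N. Pads are 22 mm wide; open, the fingers measure 114 mm over their backs; the gripper's body (76 mm by 85 mm) begins 54 mm behind the grasp point. The pads swing forward as they close: fully open they stand 13 mm farther back than shut.
Start: joints at [-1.395, 0.286, 1.577, -0, 1.279, -0.15], TCP at [0.216, -0.639, 0.231] pointing down, gripper open.
Joint ranges: [-2.77, 2.77], [-0.9, 2.22], [0.21, 2.48], [-1.53, 4.67], [0.24, 2.81], [-2.84, 2.84]. Speed limits (rad/s): [2.79, 2.79, 3.14, 3.14, 3.14, 3.14].

INTERFACE

Orientations are given as a unit quaternion [x, y, z, w].
In Python, from plant import ctrl gives the robot as it stands. The module is installed in compiled form; this text tells all that it offers.
- The arm moves only by the tool jog_arm, never from a script. Its argument "deltas" is a list of rows, each a list of 3 entries, a list of its own where there are three numbers: the turn, a rotation vector about the tool's x, y, z in rad, then the shift along the tool's x, y, z in m, then the opening, from 0 (shut) to 1 (fully open). In form: [[[wx, wy, wz], [dx, dy, dz], gripper], ...]. A call has 1 to 10 rows; each row is the pose to reach, as a shift and turn from the pose measured when the call began, along the tool's axes at that moment; what a row does not reach only later rows make up. A row lasts 1/12 s, in which the tool goes at most 41.7 mm and 7.16 degrees, less where a joint would pass 70% of its speed; a pose out of reach is approached as far as the arm can. A call with a gripper value outside its range is refused whole. The fingers move at their own pace and stop on an object; "force" is the grip in N (left out, the last holds). Time passes only in rows, so rows that repeat a pose let the fingers close. It gives the time, the measured TCP pose, the force and the opening at its end, in the units of the state.
- ctrl.get_state(): the state, without advancing time (a new reading comes with each control period).
- ctrl.read_camera(name): name is "scene" or "top" or "wrist"; returns a dict with "pixels" (400x640x3 uint8, blue, green, red), "range_z" (400x640 float32, m along the optical axis (not along the pixel's ray), 0 where there is no reading), "fx", "fy", "cx", "cy" (pixels), "T" (4x4, takes a point from camera to world coordinates); the wrist camera has in their place "mount" (4x4, takes a point from camera to tool coordinates, whose origin is the TCP and whose axes are the tool frame's). Camera axes: x right, y up, looking along -z (the intrinsics and any distortion apply to the point x, -y, -z); pixel columns grow to the right and rows downward; lengths in m; the calibration is good to about 2 mm. A picture is of the moment at which its call begins: read the wrist's pose just before it.
- ctrl.sign_off(): hands the job in, once; it reports no verdict.
The state is a dict: "time": time; "qpos": joint angles; "dq": joint speeds; "joint_efforts": joint torques, N m; "eef_pos": TCP position; "tcp_rot": TCP orientation; "contact_force": force on the tool from outside, world axes, zero at the start; "wrist_torque": the same for the moment, N m; "opening": opening from 0.0 (shut) to 1.0 (fully open).
Only numpy, scipy, OpenCV 4.12 (cv2) and the standard library are available. Lean on these libraries where they do the work, as an engineer would, in place of code of your own. Each camera call takes 0.05 s, during which the arm holds its last target.

## Working session

There is one attempt and no reset: what is moved stays moved. The work goes in short steps, Python scripts to look and compute and a tool call to move; the robot and the scene stay as the last step left them, time stands still between calls to the robot, and variables do not carry over. Pictures are saved under pics/ and viewed, and the job is handed in when it is done.

Besides the shell and the picture viewer there is one more tool, called after "Request:" by a JSON object that holds its "api" and its "payload", one argument or row to a line. jog_arm: Moves the arm, as the interface text tells. Its arguments: {"type":"object","properties":{"deltas":{"type":"array","items":{"type":"array"}},"force":{"type":"number"}},"required":["deltas"]}

```bash
mkdir -p pics
python3 - <<'E'
from plant import ctrl
import cv2,numpy as np
s=ctrl.get_state();print({k:np.round(v,4) for k,v in s.items()})
for n in ["scene","top"]:
    c=ctrl.read_camera(n);cv2.imwrite(f"pics/{n}0.png",c["pixels"]);np.savez(f"{n}0.npz",**c)
    print(n,c["fx"],c["fy"],c["cx"],c["cy"],[k for k in c]);print(np.round(c["T"],4))
E
```

```text
{'time': np.float64(0.0), 'qpos': array([-1.395 ,  0.2872,  1.5782, -0.    ,  1.2785, -0.15  ]), 'dq': array([-0.0002, -0.0001,  0.0002,  0.0004,  0.0006, -0.0017]), 'joint_efforts': array([-6.00000e-04, -4.05982e+01, -2.92626e+01, -1.00000e-04,
        5.80000e-03,  0.00000e+00]), 'eef_pos': array([ 0.216 , -0.6388,  0.2299]), 'tcp_rot': array([-0.1147,  0.6986, -0.6969,  0.1147]), 'contact_force': array([ 0.5248, -0.212 ,  0.2083]), 'wrist_torque': array([-0.0055,  0.0215,  0.0172]), 'opening': np.float64(1.004)}
scene 389.4940344773663 389.4940344773663 316.11463511878003 198.6366844597355 ['pixels', 'range_z', 'fx', 'fy', 'cx', 'cy', 'T']
[[ 0.349  -0.7774  0.5232  1.1888]
 [ 0.9371  0.2887 -0.1961 -0.1853]
 [ 0.0014  0.5588  0.8293  1.0244]
 [ 0.      0.      0.      1.    ]]
top 508.0025403708799 508.0025403708799 324.0034701131605 195.61926679088415 ['pixels', 'range_z', 'fx', 'fy', 'cx', 'cy', 'T']
[[-0.0259  0.9877 -0.1545  0.425 ]
 [-0.9996 -0.0272 -0.0064  0.0164]
 [-0.0106  0.1542  0.988   1.3905]
 [ 0.      0.      0.      1.    ]]
```

View pics/scene0.png

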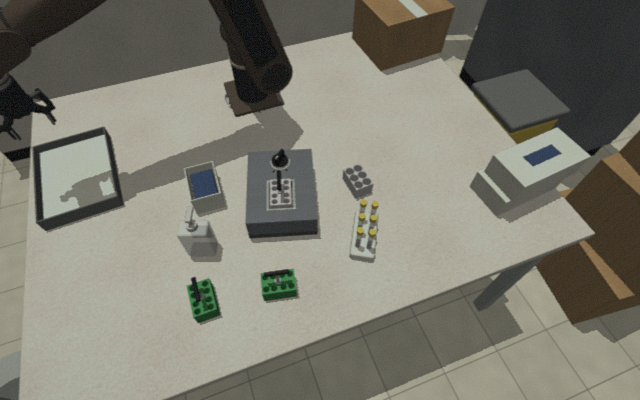

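View pics/top0.png

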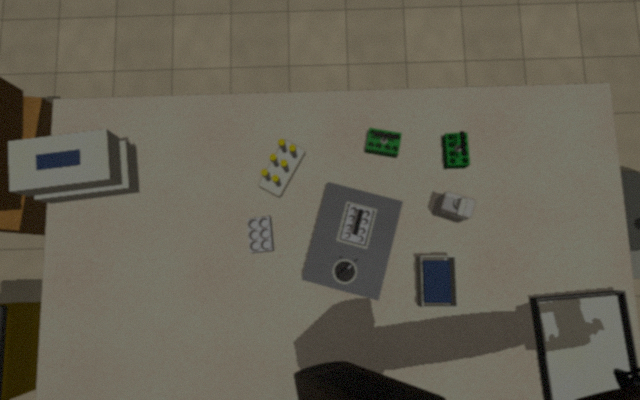

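The scene view shows the grey heater around (282,192), with its knob at (281,158) and the block and T-handle at (281,188). In the top view the heater is at (352,240), the knob at (345,270) and the block at (357,224). The rack, bottle, carton and spare block stand around it, and the green look-alikes are behind it. Next I measure the heater pose from depth.

```bash
cat > h.py <<'E'
import numpy as np,cv2
def cloud(c):
    d=c["range_z"].astype(float);v,u=np.indices(d.shape)
    P=np.stack([(u-c["cx"])/c["fx"]*d,-(v-c["cy"])/c["fy"]*d,-d],-1)
    T=c["T"];W=P@T[:3,:3].T+T[:3,3];W[d<=0]=np.nan;return W
E
python3 - <<'E'
from h import *
for n,box in [("top",(295,175,410,305)),("scene",(235,140,325,240))]:
    c=np.load(f"{n}0.npz");W=cloud(c);u0,v0,u1,v1=box
    S=W[v0:v1,u0:u1].reshape(-1,3);px=c["pixels"][v0:v1,u0:u1].reshape(-1,3)
    t=S[(abs(S[:,2]-.095)<.008)]
    print(n,"topz",np.median(t[:,2]),len(t))
    r=cv2.minAreaRect((t[:,:2]*1000).astype(np.float32));print(r); print(cv2.boxPoints(r))
    for lo,hi in [(.104,.116),(.116,.145),(.15,.185)]:
        q=S[(S[:,2]>lo)&(S[:,2]<hi)];r=cv2.minAreaRect((q[:,:2]*1000).astype(np.float32));print(lo,hi,len(q),r,np.median(q,0))
    print(np.nanmedian(W[100:103,450:560].reshape(-1,3),0))
c=np.load("top0.npz");cv2.imwrite("pics/t1.png",cv2.resize(c["pixels"][170:310,290:420],None,fx=4,fy=4,interpolation=2))
E
```

```text
top topz 0.09375180618065126 6711
((512.470458984375, -45.87120056152344), (200.1700439453125, 260.1951904296875), 73.51995086669922)
[[ 359.3252   -104.93832 ]
 [ 608.8312   -178.75085 ]
 [ 665.6157     13.195915]
 [ 416.10974    87.00845 ]]
0.104 0.116 669 ((501.76605224609375, -42.699920654296875), (59.982398986816406, 192.1953125), 73.61084747314453) [ 0.52535044 -0.04296927  0.10886469]
0.116 0.145 93 ((504.21612548828125, -41.9687385559082), (31.32708740234375, 185.5957489013672), 75.19081115722656) [ 0.43568124 -0.02427309  0.13238318]
0.15 0.185 130 ((550.2489624023438, -56.84125518798828), (11.860325813293457, 63.10588073730469), 73.40581512451172) [ 0.55149808 -0.05656101  0.16915068]
[ 0.90083256 -0.49507817 -0.00169575]
scene topz 0.0949155136727099 4137
((514.8944091796875, -45.18574523925781), (200.09124755859375, 265.8804626464844), 73.58492279052734)
[[ 359.1006   -103.58537 ]
 [ 614.1437   -178.72157 ]
 [ 670.68823    13.213882]
 [ 415.64514    88.35008 ]]
0.104 0.116 522 ((506.2353820800781, -42.327537536621094), (60.04450607299805, 190.68081665039062), 73.38641357421875) [ 0.5494714  -0.04847522  0.10984002]
0.116 0.145 91 ((488.1138000488281, -40.57569885253906), (26.269433975219727, 147.2749786376953), 69.63945007324219) [ 0.44203757 -0.02355964  0.12994983]
0.15 0.185 94 ((553.0208740234375, -55.88795852661133), (11.031257629394531, 64.0279312133789), 72.64594268798828) [ 0.55816288 -0.05736094  0.17080083]
[ 0.25432744  1.10866419 -0.20849076]
```

View pics/t1.png

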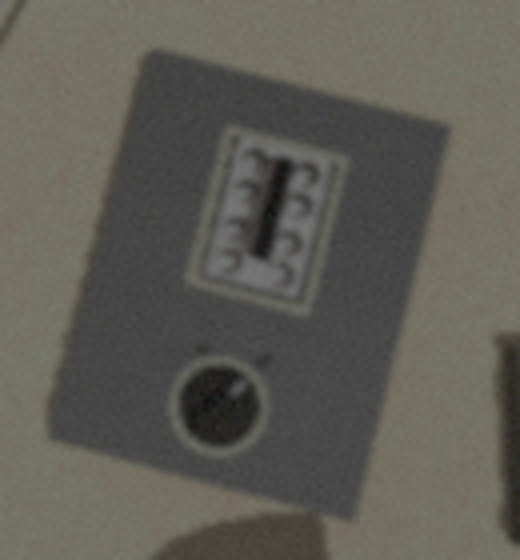

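Run:
```python
from h import *
yaw=np.radians(-16.45);ex=np.array([np.cos(yaw),np.sin(yaw)]);ey=np.array([-ex[1],ex[0]]);o=np.array([.513,-.0457])
for n,box in [("top",(295,175,410,305)),("scene",(235,140,325,240))]:
    c=np.load(f"{n}0.npz");W=cloud(c);u0,v0,u1,v1=box
    S=W[v0:v1,u0:u1].reshape(-1,3)
    a=(S[:,:2]-o)@ex;b=(S[:,:2]-o)@ey;z=S[:,2]
    for nm,m in [("heater",abs(z-.095)<.004),("skirt",(a<-.02)&(abs(z-.108)<.004)),("wing",(a<-.02)&(z>.12)),("block",(a>-.02)&(abs(z-.111)<.004)),("bar",(a>-.02)&(z>.155))]:
        if m.sum()<5: print(n,nm,m.sum());continue
        A=np.percentile(a[m],[0,3,50,97,100]);B=np.percentile(b[m],[0,3,50,97,100])
        print(n,nm,m.sum(),np.round(A*1000,1),np.round(B*1000,1),np.round(np.percentile(z[m],[5,50,95]),4))
```

```text
top heater 5520 [-130.5 -124.1  -13.3  122.9  129.7] [-100.4  -95.1   -2.3   94.6   99.8] [0.0915 0.0941 0.0978]
top skirt 202 [-107.7 -105.8  -81.7  -59.5  -57.3] [-25.1 -23.    0.6  22.3  24.4] [0.1044 0.1073 0.1104]
top wing 86 [-102.5 -100.5  -82.7  -65.5  -63.5] [-13.9 -11.8   0.2  12.2  14.3] [0.128  0.1326 0.1362]
top block 381 [-5.9 -4.5 36.4 82.6 84.5] [-30.2 -29.3   2.8  29.   29.8] [0.1074 0.1103 0.1139]
top bar 130 [ 7.3  9.3 39.4 69.1 70.4] [-6.1 -5.6  0.1  5.5  5.7] [0.1645 0.1692 0.1734]
scene heater 3892 [-131.2 -121.    14.4  127.5  134.6] [-99.  -94.    3.1  96.1 101.1] [0.0923 0.0949 0.0978]
scene skirt 109 [-102.8  -98.3  -75.1  -55.5  -54.7] [-22.4 -22.4   7.5  23.5  26.3] [0.1053 0.1076 0.1103]
scene wing 74 [-98.3 -97.6 -77.5 -61.1 -59.3] [-12.3 -11.4   1.   15.   15.9] [0.1213 0.1323 0.1362]
scene block 365 [-6.  -2.8 49.  85.9 87.8] [-29.  -28.6   2.6  30.   31.2] [0.1079 0.1105 0.1137]
scene bar 94 [ 9.2 12.  46.6 72.7 73.3] [-4.4 -4.2  1.7  6.9  6.9] [0.1647 0.1708 0.1737]
```

```bash
cat >> h.py <<'E'
from scipy.spatial.transform import Rotation as Rn
def down(phi):
    z=np.array([np.cos(phi),np.sin(phi),0]);y=np.array([0,0,-1.]);x=np.cross(y,z);return np.stack([x,y,z],1)
def delta(s,pos,R):
    R0=Rn.from_quat(s["tcp_rot"]).as_matrix()
    w=Rn.from_matrix(R0.T@R).as_rotvec();d=R0.T@(np.array(pos)-s["eef_pos"])
    print("turn",np.round(w,3),"deg",np.degrees(np.linalg.norm(w)).round(1),"shift",np.round(d,4),"mm",np.linalg.norm(d)*1000)
def show(s):
    R=Rn.from_quat(s["tcp_rot"]).as_matrix()
    print("t",round(float(s["time"]),2),"pos",np.round(s["eef_pos"],4),"jaw",np.degrees(np.arctan2(R[1,2],R[0,2])).round(1),"ydir",np.round(R[:,1],3),"F",np.round(s["contact_force"],1),"open",round(float(s["opening"]),3),"q",np.round(s["qpos"],2))
E
python3 - <<'E'
from h import *;from plant import ctrl
s=ctrl.get_state();show(s)
for p in (43.5,-136.5): delta(s,[.435,-.0221,.23],down(np.radians(p)))
E
```

```text
t 0.1 pos [ 0.216  -0.6389  0.23  ] jaw -71.3 ydir [-0.     0.002 -1.   ] F [-1.   0.5 -0. ] open 0.999 q [-1.39  0.29  1.58  0.    1.28 -0.15]
turn [ 1.000e-03 -2.004e+00 -2.000e-03] deg 114.8 shift [-0.4049  0.0013 -0.5142] mm 654.5242980931464
turn [2.000e-03 1.137e+00 1.000e-03] deg 65.2 shift [-0.4049  0.0013 -0.5142] mm 654.5242980931464
```

Request:
{"api": "jog_arm", "payload": {
  "deltas": [
    [[0,-0.1,0],[-0.03,0,-0.023],1],
    [[0,-0.2,0],[-0.06,0,-0.046],1],
    [[0,-0.3,0],[-0.09,0,-0.069],1],
    [[0,-0.4,0],[-0.12,0,-0.092],1],
    [[0,-0.5,0],[-0.15,0,-0.115],1],
    [[0,-0.6,0],[-0.18,0,-0.138],1],
    [[0,-0.7,0],[-0.21,0,-0.161],1],
    [[0,-0.8,0],[-0.24,0,-0.184],1],
    [[0,-0.9,0],[-0.27,0,-0.207],1],
    [[0,-1.0,0],[-0.292,0,-0.227],1]
  ]
}}

```text
time: 0.93
eef_pos: [0.4209, -0.3279, 0.2302]
tcp_rot: [-0.436, 0.557, -0.555, 0.437]
contact_force: [0.8, -0.1, 0.3]
opening: 0.999
```

Run:
```python
from h import *;from plant import ctrl
s=ctrl.get_state();show(s)
delta(s,[.435,-.0221,.23],down(np.radians(43.5)))
```

```text
t 0.93 pos [ 0.4209 -0.3279  0.2302] jaw -13.7 ydir [-0.     0.003 -1.   ] F [ 0.8 -0.1  0.3] open 0.999 q [-0.85 -0.02  1.92  0.    1.25 -0.61]
turn [-0.    -0.998 -0.003] deg 57.2 shift [-0.3004  0.0011 -0.0587] mm 306.0827118740116
```

Request:
{"api": "jog_arm", "payload": {
  "deltas": [
    [[0,-0.1,0],[-0.03,0,-0.006],1],
    [[0,-0.2,0],[-0.06,0,-0.012],1],
    [[0,-0.3,0],[-0.09,0,-0.018],1],
    [[0,-0.4,0],[-0.12,0,-0.024],1],
    [[0,-0.5,0],[-0.15,0,-0.03],1],
    [[0,-0.6,0],[-0.18,0,-0.036],1],
    [[0,-0.7,0],[-0.21,0,-0.042],1],
    [[0,-0.8,0],[-0.24,0,-0.048],1],
    [[0,-0.9,0],[-0.27,0,-0.053],1],
    [[0,-1.0,0],[-0.3,0.001,-0.059],1]
  ]
}}

```text
time: 1.77
eef_pos: [0.4343, -0.0209, 0.23]
tcp_rot: [-0.65, 0.278, -0.277, 0.652]
contact_force: [1.0, 0.3, 0.7]
opening: 1.0
```

Request:
{"api": "jog_arm", "payload": {
  "deltas": [
    [[0,0,0],[0,0,0],1]
  ]
}}

```text
time: 1.85
eef_pos: [0.4336, -0.017, 0.2294]
tcp_rot: [-0.65, 0.276, -0.273, 0.653]
contact_force: [-0.3, 0.5, -0.4]
opening: 1.0
```

Run:
```python
from h import *;from plant import ctrl
s=ctrl.get_state();show(s)
c=ctrl.read_camera("wrist");print(c["mount"].round(3))
T=np.eye(4);T[:3,:3]=Rn.from_quat(s["tcp_rot"]).as_matrix();T[:3,3]=s["eef_pos"];c["T"]=T@c["mount"]
np.savez("w1.npz",**c);cv2.imwrite("pics/w1.png",c["pixels"])
W=cloud(c);S=W.reshape(-1,3);yaw=np.radians(-16.45);ex=np.array([np.cos(yaw),np.sin(yaw)]);ey=np.array([-ex[1],ex[0]]);o=np.array([.513,-.0457])
a=(S[:,:2]-o)@ex;b=(S[:,:2]-o)@ey;z=S[:,2]
for nm,m in [("heater",(abs(z-.095)<.004)),("skirt",(abs(a+.08)<.05)&(abs(b)<.04)&(abs(z-.108)<.004)),("wing",(abs(a+.08)<.05)&(abs(b)<.04)&(z>.126)&(z<.14)),("block",(abs(a-.04)<.06)&(abs(b)<.05)&(abs(z-.111)<.004)),("bar",(abs(a-.04)<.06)&(abs(b)<.04)&(z>.155)&(z<.18))]:
    if m.sum()<5: print(nm,m.sum());continue
    print(nm,m.sum(),np.round(np.percentile(a[m],[0,3,50,97,100])*1000,1),np.round(np.percentile(b[m],[0,3,50,97,100])*1000,1),np.median(z[m]).round(4))
    if nm=="wing": r=cv2.minAreaRect((S[m][:,:2]*1000).astype(np.float32));print(r,cv2.boxPoints(r).round(1).tolist())
delta(s,[.435,-.0221,.14],down(np.radians(43.5)))
```

```text
t 1.85 pos [ 0.4336 -0.017   0.2294] jaw 44.3 ydir [-0.001  0.005 -1.   ] F [-0.3  0.5 -0.4] open 1.0 q [-0.28 -0.27  2.14  0.    1.27 -1.05]
[[-0.001 -0.95  -0.313 -0.08 ]
 [-0.001  0.313 -0.95  -0.141]
 [ 1.    -0.    -0.001  0.001]
 [ 0.     0.     0.     1.   ]]
heater 32594 [-129.6 -125.4  -38.8  114.3  197.4] [-98.8 -92.3  12.5 100.6 270. ] 0.0941
skirt 1633 [-107.1 -104.7  -83.6  -59.6  -56. ] [-23.9 -20.5   4.   25.   27.7] 0.1069
wing 698 [-102.6 -100.7  -82.8  -63.8  -61. ] [-12.7  -9.9   2.7  14.7  17.1] 0.1328
((435.26910400390625, -20.500476837158203), (11.308979034423828, 43.74022674560547), 44.17445755004883) [[416.0, -8.800000190734863], [446.5, -40.099998474121094], [454.6000061035156, -32.20000076293945], [424.1000061035156, -0.8999999761581421]]
block 2884 [-5.5 -4.2 32.7 82.8 86.8] [-28.3 -26.9   4.6  30.3  31.9] 0.11
bar 898 [ 7.6  8.4 33.  65.7 72.6] [-4.  -3.   2.9  7.7  8. ] 0.1698
turn [-0.003  0.014 -0.005] deg 0.9 shift [ 0.005   0.0894 -0.0028] mm 89.55853939239785
```

View pics/w1.png

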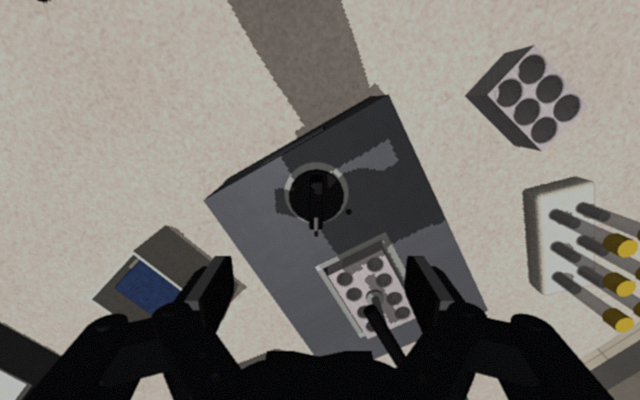

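The wrist view shows the knob at (317,195) with its white pointer downward, the block at (375,290), and the gripper between the knob and the carton side. The knob centre agrees in all three views at about (0.435, -0.021). I'll descend now.

Request:
{"api": "jog_arm", "payload": {
  "deltas": [
    [[0,0.01,-0.005],[0.0045,0.02,-0.0025],1],
    [[0,0.01,-0.005],[0.0045,0.04,-0.0025],1],
    [[0,0.01,-0.005],[0.0045,0.06,-0.0025],1],
    [[0,0.01,-0.005],[0.0045,0.07,-0.0025],1],
    [[0,0.01,-0.005],[0.0045,0.08,-0.0025],1],
    [[0,0.01,-0.005],[0.0045,0.08,-0.0025],1],
    [[0,0.01,-0.005],[0.0045,0.08,-0.0025],1]
  ]
}}

```text
time: 2.48
eef_pos: [0.435, -0.0238, 0.1495]
tcp_rot: [-0.649, 0.279, -0.28, 0.65]
contact_force: [0.1, 0.3, 0.7]
opening: 1.0
```

Run:
```python
from h import *;from plant import ctrl
s=ctrl.get_state();show(s)
delta(s,[.435,-.0217,.1125],down(np.radians(44)))
```

```text
t 2.48 pos [ 0.435  -0.0238  0.1495] jaw 43.5 ydir [ 0.002  0.    -1.   ] F [0.1 0.3 0.7] open 1.0 q [-0.29 -0.18  2.22  0.    1.1  -1.05]
turn [-0.001 -0.009  0.001] deg 0.5 shift [-0.0016  0.037   0.0014] mm 37.03667594102056
```

Request:
{"api": "jog_arm", "payload": {
  "deltas": [
    [[0,-0.009,0],[-0.0016,0.015,0.0014],1],
    [[0,-0.009,0],[-0.0016,0.03,0.0014],1],
    [[0,-0.009,0],[-0.0016,0.037,0.0014],1],
    [[0,-0.009,0],[-0.0016,0.037,0.0014],0.6],
    [[0,-0.009,0],[-0.0016,0.037,0.0014],0.3],
    [[0,-0.009,0],[-0.0016,0.037,0.0014],0],
    [[0,-0.009,0],[-0.0016,0.037,0.0014],0],
    [[0,-0.009,0],[-0.0016,0.037,0.0014],0],
    [[0,-0.009,0],[-0.0016,0.037,0.0014],0],
    [[0,-0.009,0],[-0.0016,0.037,0.0014],0]
  ],
  "force": 50
}}

```text
time: 3.32
eef_pos: [0.4353, -0.022, 0.1133]
tcp_rot: [-0.651, 0.275, -0.277, 0.651]
contact_force: [-1.5, -0.7, 2.8]
opening: 0.125
```

Run:
```python
from h import *;from plant import ctrl
s=ctrl.get_state();show(s)
```

```text
t 3.32 pos [ 0.4353 -0.022   0.1133] jaw 44.0 ydir [ 0.002 -0.001 -1.   ] F [-1.5 -0.7  2.8] open 0.125 q [-0.28 -0.12  2.24 -0.    1.02 -1.05]
```

Request:
{"api": "jog_arm", "payload": {
  "deltas": [
    [[0,0,0],[0,0.002,0],0],
    [[0,0,0],[0,0.004,0],0],
    [[0,0,0],[0,0.006,0],0],
    [[0,0,0],[0,0.007,0],0],
    [[0,0,0],[0,0.007,0],0]
  ]
}}

```text
time: 3.73
eef_pos: [0.4354, -0.022, 0.1073]
tcp_rot: [0.651, -0.275, 0.277, -0.651]
contact_force: [-3.6, -0.7, 8.3]
opening: 0.131
```

Request:
{"api": "jog_arm", "payload": {
  "deltas": [
    [[0,0,0],[0,0.002,0],0],
    [[0,-0.11,0],[0,0.002,0],0],
    [[0,-0.22,0],[0,0.002,0],0],
    [[0,-0.33,0],[0,0.002,0],0],
    [[0,-0.44,0],[0,0.002,0],0],
    [[0,-0.55,0],[0,0.002,0],0],
    [[0,-0.66,0],[0,0.002,0],0],
    [[0,-0.77,0],[0,0.002,0],0],
    [[0,-0.88,0],[0,0.002,0],0],
    [[0,-0.95,0],[0,0.002,0],0]
  ]
}}

```text
time: 4.57
eef_pos: [0.4358, -0.0215, 0.1072]
tcp_rot: [-0.705, -0.054, 0.053, 0.705]
contact_force: [-6.0, 1.7, 13.1]
opening: 0.13
```

Run:
```python
from h import *;from plant import ctrl
s=ctrl.get_state();show(s);print(s["wrist_torque"])
```

```text
t 4.57 pos [ 0.4358 -0.0215  0.1072] jaw 98.7 ydir [ 0.001  0.001 -1.   ] F [-6.   1.7 13.1] open 0.13 q [-0.28 -0.11  2.25  0.    1.   -2.01]
[ 0.52625133  0.95878626 -0.03852255]
```

Turning well. I'll finish to about 61°, where the stop is.

Request:
{"api": "jog_arm", "payload": {
  "deltas": [
    [[0,-0.06,0],[0,0.001,0],0],
    [[0,-0.11,0],[0,0.001,0],0],
    [[0,-0.11,0],[0,0.001,0],0],
    [[0,-0.11,0],[0,0.001,0],0]
  ]
}}

```text
time: 4.9
eef_pos: [0.4357, -0.0213, 0.1072]
tcp_rot: [-0.7, -0.092, 0.092, 0.702]
contact_force: [-5.2, 1.5, 8.7]
opening: 0.128
```

Run:
```python
from h import *;from plant import ctrl
s=ctrl.get_state();show(s);print(s["wrist_torque"])
```

```text
t 4.9 pos [ 0.4357 -0.0213  0.1072] jaw 105.0 ydir [-0.     0.002 -1.   ] F [-5.2  1.5  8.7] open 0.128 q [-0.28 -0.11  2.24  0.    1.01 -2.12]
[ 0.16022714  0.79198055 -0.11119118]
```

Request:
{"api": "jog_arm", "payload": {
  "deltas": [
    [[0,0.01,0],[0,-0.002,0],0],
    [[0,0.01,0],[0,-0.004,0],0],
    [[0,0.01,0],[0,-0.006,0],0],
    [[0,0.01,0],[0,-0.006,0],0.3],
    [[0,0.01,0],[0,-0.006,0],0.7],
    [[0,0.01,0],[0,-0.006,0],1],
    [[0,0.01,0],[0,-0.006,0],1],
    [[0,0.01,0],[0,-0.03,0],1],
    [[0,0.01,0],[0,-0.06,0],1],
    [[0,0.01,0],[0,-0.09,0],1]
  ]
}}

```text
time: 5.73
eef_pos: [0.435, -0.0212, 0.1972]
tcp_rot: [-0.7, -0.088, 0.09, 0.703]
contact_force: [0.6, -0.7, 0.2]
opening: 0.998
```

Request:
{"api": "jog_arm", "payload": {
  "deltas": [
    [[0,0.2,0],[0,-0.03,0],1],
    [[0,0.4,0],[0,-0.03,0],1],
    [[0,0.53,0],[0,-0.03,0],1],
    [[0,0.53,0],[0,-0.03,0],1],
    [[0,0.53,0],[0,-0.03,0],1],
    [[0,0.53,0],[0,-0.03,0],1]
  ]
}}

```text
time: 6.23
eef_pos: [0.4352, -0.0213, 0.2272]
tcp_rot: [-0.699, 0.099, -0.097, 0.701]
contact_force: [-0.6, -1.0, -0.9]
opening: 1.0
```

Run:
```python
from h import *;from plant import ctrl
s=ctrl.get_state();show(s)
c=ctrl.read_camera("wrist")
T=np.eye(4);T[:3,:3]=Rn.from_quat(s["tcp_rot"]).as_matrix();T[:3,3]=s["eef_pos"];c["T"]=T@c["mount"]
cv2.imwrite("pics/w2.png",c["pixels"])
W=cloud(c);S=W.reshape(-1,3);yaw=np.radians(-16.45);ex=np.array([np.cos(yaw),np.sin(yaw)]);ey=np.array([-ex[1],ex[0]]);o=np.array([.513,-.0457])
a=(S[:,:2]-o)@ex;b=(S[:,:2]-o)@ey;z=S[:,2]
for nm,m in [("heater",(abs(z-.095)<.004)),("skirt",(abs(a+.08)<.05)&(abs(b)<.04)&(abs(z-.108)<.004)),("wing",(abs(a+.08)<.05)&(abs(b)<.04)&(z>.126)&(z<.14)),("block",(abs(a-.04)<.06)&(abs(b)<.05)&(abs(z-.111)<.004)),("bar",(abs(a-.04)<.06)&(abs(b)<.04)&(z>.155)&(z<.18))]:
    if m.sum()<5: print(nm,m.sum());continue
    print(nm,m.sum(),np.round(np.percentile(a[m],[0,3,50,97,100])*1000,1),np.round(np.percentile(b[m],[0,3,50,97,100])*1000,1),np.median(z[m]).round(4))
    if nm in("wing","bar"): r=cv2.minAreaRect((S[m][:,:2]*1000).astype(np.float32));print(r)
delta(s,[.5515,-.0557,.20],down(np.radians(73.5)))
```

```text
t 6.23 pos [ 0.4352 -0.0213  0.2272] jaw 74.0 ydir [-0.002  0.003 -1.   ] F [-0.6 -1.  -0.9] open 1.0 q [-0.28 -0.26  2.14  0.    1.27 -1.58]
heater 34532 [-129.4 -125.3  -35.7  112.3  191. ] [-193.8  -92.3    1.5   96.5  239.8] 0.0941
skirt 1539 [-106.9 -104.7  -84.6  -60.2  -56.5] [-23.9 -20.9   3.7  24.8  27.8] 0.107
wing 757 [-102.5 -100.5  -83.1  -64.2  -60.9] [-13.1 -10.8   1.9  14.4  16.8] 0.1328
((435.50128173828125, -20.798988342285156), (44.25846862792969, 12.170129776000977), 14.322026252746582)
block 2796 [-5.3 -4.  32.6 83.  86.8] [-28.1 -26.9   1.8  30.8  32. ] 0.11
bar 590 [ 7.3  8.4 21.8 41.6 46.6] [-3.9 -3.9  2.   7.7  8. ] 0.1696
((539.4439697265625, -51.383277893066406), (11.851278305053711, 39.27421188354492), 73.54043579101562)
turn [-0.002  0.009 -0.003] deg 0.6 shift [ 0.1214  0.0268 -0.0011] mm 124.34036678187445
```

View pics/w2.png

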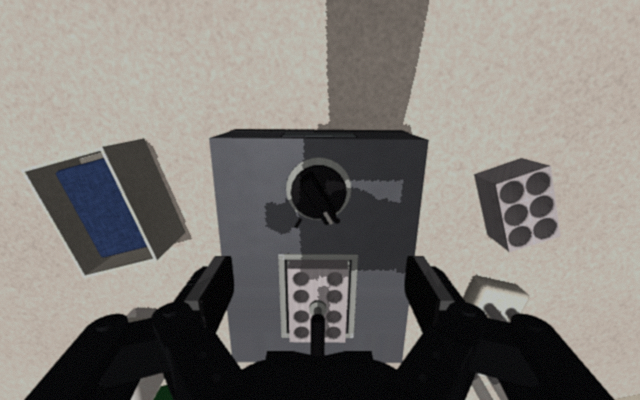

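The picture shows the wing at (320,195), pointer now on the dot side. The wing measures 14.3° in world, so it has turned 60°. Its top is back at 0.1328, so it has sprung up. Now I move over the T-handle.

Request:
{"api": "jog_arm", "payload": {
  "deltas": [
    [[-0.002,0.009,-0.003],[0.03,0,-0.001],1],
    [[-0.002,0.009,-0.003],[0.06,0,-0.001],1],
    [[-0.002,0.009,-0.003],[0.09,0,-0.001],1],
    [[-0.002,0.009,-0.003],[0.11,0,-0.001],1],
    [[-0.002,0.009,-0.003],[0.1215,0.01,-0.001],1],
    [[-0.002,0.009,-0.003],[0.1215,0.027,-0.001],1],
    [[-0.002,0.009,-0.003],[0.1215,0.027,-0.001],1],
    [[-0.002,0.009,-0.003],[0.1215,0.027,-0.001],1]
  ]
}}

```text
time: 6.95
eef_pos: [0.5508, -0.0552, 0.1982]
tcp_rot: [-0.7, 0.102, -0.099, 0.7]
contact_force: [0.3, -0.4, 0.1]
opening: 1.001
```

Run:
```python
from h import *;from plant import ctrl
s=ctrl.get_state();show(s)
c=ctrl.read_camera("wrist");cv2.imwrite("pics/w3.png",c["pixels"])
c=ctrl.read_camera("scene");cv2.imwrite("pics/s3.png",cv2.resize(c["pixels"][80:260,170:400],None,fx=3,fy=3))
delta(s,[.5517,-.056,.147],down(np.radians(73.5)))
```

```text
t 6.95 pos [ 0.5508 -0.0552  0.1982] jaw 73.6 ydir [-0.004  0.001 -1.   ] F [ 0.3 -0.4  0.1] open 1.001 q [-0.28  0.05  1.91 -0.    1.19 -1.57]
turn [ 0.     0.002 -0.004] deg 0.2 shift [ 0.0013  0.0512 -0.0005] mm 51.23085454814203
```

View pics/w3.png

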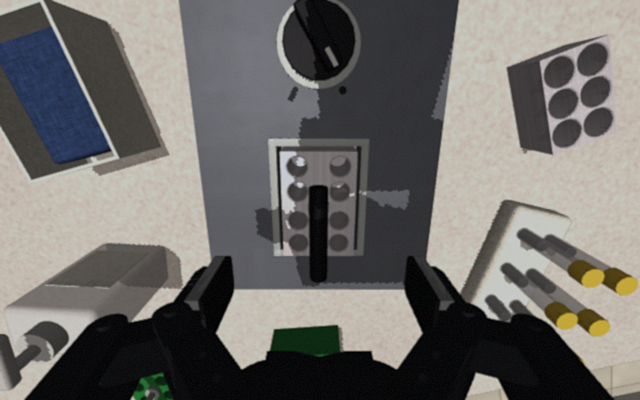

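View pics/s3.png

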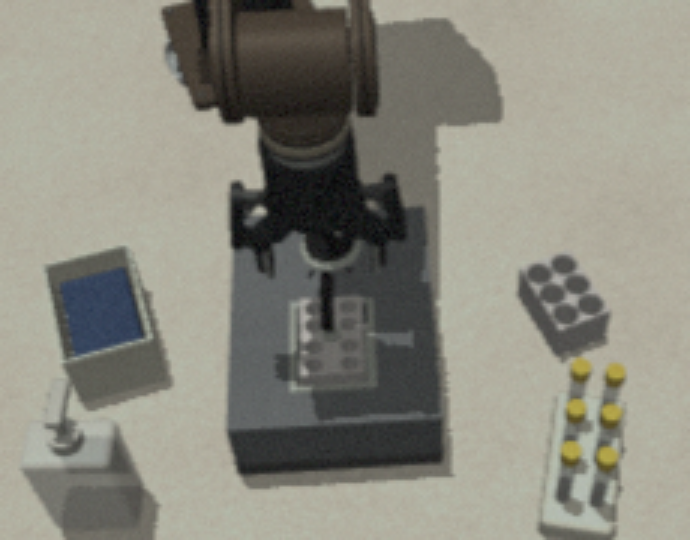

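The bar at column 318 lies midway between the pads (222 and 415). The pointer lines up with the dot at (343,90). I'll descend and grip.

Request:
{"api": "jog_arm", "payload": {
  "deltas": [
    [[0,0,-0.004],[0.001,0.02,0],1],
    [[0,0,-0.004],[0.001,0.04,0],1],
    [[0,0,-0.004],[0.001,0.051,0],1],
    [[0,0,-0.004],[0.001,0.051,0],0.6],
    [[0,0,-0.004],[0.001,0.051,0],0.3],
    [[0,0,-0.004],[0.001,0.051,0],0],
    [[0,0,-0.004],[0.001,0.051,0],0],
    [[0,0,-0.004],[0.001,0.051,0],0],
    [[0,0,-0.004],[0.001,0.051,0],0],
    [[0,0,-0.004],[0.001,0.051,0],0]
  ],
  "force": 100
}}

```text
time: 7.88
eef_pos: [0.553, -0.0564, 0.1506]
tcp_rot: [0.701, -0.099, 0.102, -0.699]
contact_force: [-2.5, -2.4, 4.2]
opening: 0.099
```

Run:
```python
from h import *;from plant import ctrl
s=ctrl.get_state();show(s);print(s["wrist_torque"])
```

```text
t 7.88 pos [ 0.553  -0.0564  0.1506] jaw 73.6 ydir [ 0.005 -0.003 -1.   ] F [-2.5 -2.4  4.2] open 0.099 q [-0.28  0.1   1.94 -0.    1.09 -1.57]
[-0.34761947  0.29536052  0.04024737]
```

Run:
```python
from h import *;from plant import ctrl
c=ctrl.read_camera("wrist");cv2.imwrite("pics/w4.png",c["pixels"])
```

```text
(no output)
```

View pics/w4.png

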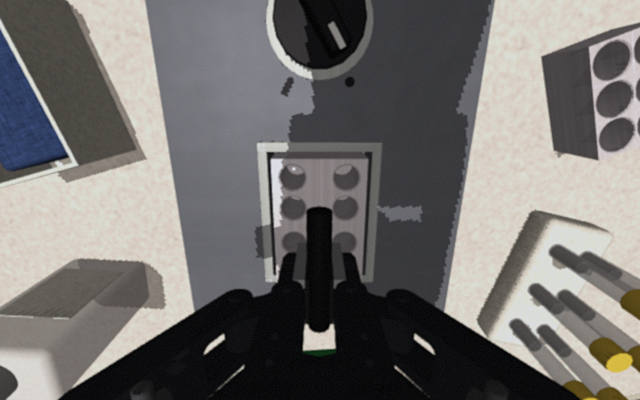

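The pads (290 and 350, row 265) hold the bar in the middle. First rock is to the right, pivoting about the right lower edge.

Request:
{"api": "jog_arm", "payload": {
  "deltas": [
    [[0.03,0,0],[0,-0.001,-0.003],0],
    [[0.06,0,0],[0,-0.002,-0.006],0],
    [[0.09,0,0],[0,-0.003,-0.009],0],
    [[0.122,0,0],[0,-0.004,-0.011],0],
    [[0.122,0,0],[0,-0.004,-0.011],0],
    [[0.122,0,0],[0,-0.004,-0.011],0]
  ]
}}

```text
time: 8.43
eef_pos: [0.5502, -0.0645, 0.1531]
tcp_rot: [-0.654, 0.093, -0.109, 0.742]
contact_force: [5.6, 6.9, -5.5]
opening: 0.102
```

```bash
cat >> h.py <<'E'
def blk(ctrl,name=None):
    s=ctrl.get_state();show(s)
    R=Rn.from_quat(s["tcp_rot"]).as_matrix()
    ex=np.array([.9591,-.2832]);ey=np.array([.2832,.9591]);o=np.array([.513,-.0457])
    y=R[:,1];print(" tool lean deg (+ right)",np.degrees(np.arctan2(y[:2]@ey,-y[2])).round(2)," tool b mm",((s["eef_pos"][:2]-o)@ey*1000).round(1),"a",((s["eef_pos"][:2]-o)@ex*1000).round(1),"Fb",(s["contact_force"][:2]@ey).round(1))
    c=ctrl.read_camera("wrist");T=np.eye(4);T[:3,:3]=R;T[:3,3]=s["eef_pos"];c["T"]=T@c["mount"]
    if name: cv2.imwrite(name,c["pixels"])
    W=cloud(c);S=W.reshape(-1,3);g=c["pixels"].max(2).ravel()
    a=(S[:,:2]-o)@ex;b=(S[:,:2]-o)@ey;z=S[:,2]
    m=(a>-.01)&(a<.07)&(abs(b)<.04)&(z>.1035)&(z<.15)&(g>100)
    A=np.stack([a[m],b[m],np.ones(m.sum())],1);zz=z[m];k=np.ones(len(zz),bool)
    for i in range(6):
        p=np.linalg.lstsq(A[k],zz[k],rcond=None)[0];k=abs(A@p-zz)<.003
    bm=b[m][k];
    print(" block top n",k.sum(),"lean deg(+right)",np.degrees(np.arctan(p[1])).round(2),"pitch",np.degrees(np.arctan(p[0])).round(2),"top z at b-30,0,30 (a=40):",[round(float(p@[.04,q,1]),4) for q in (-.03,0,.03)],"b range",np.percentile(bm,[1,99]).round(4))
E
python3 - <<'E'
from h import *;from plant import ctrl
blk(ctrl,"pics/w5.png")
E
```

```text
t 8.43 pos [ 0.5502 -0.0645  0.1531] jaw 73.6 ydir [ 0.041  0.12  -0.992] F [ 5.6  6.9 -5.5] open 0.102 q [-0.36  0.09  1.96  0.14  1.1  -1.71]
 tool lean deg (+ right) 7.26  tool b mm -7.5 a 41.0 Fb 8.2
 block top n 4762 lean deg(+right) 5.57 pitch 0.31 top z at b-30,0,30 (a=40): [0.1099, 0.1129, 0.1158] b range [-0.0327  0.0264]
```

View pics/w5.png

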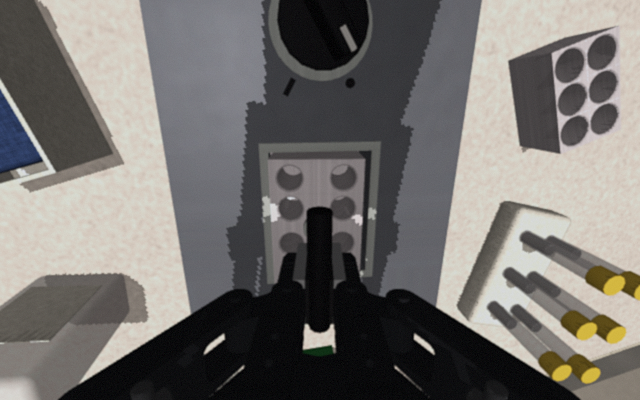

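The block leans 5.6° right. Its left side is up 6 mm and its right side is still seated. Rocking back through upright to the left.

Request:
{"api": "jog_arm", "payload": {
  "deltas": [
    [[-0.03,0,0],[0,-0.0006,0.0026],0],
    [[-0.06,0,0],[0,-0.0012,0.0052],0],
    [[-0.09,0,0],[0,-0.0018,0.0078],0],
    [[-0.12,0,0],[0,-0.0025,0.0104],0],
    [[-0.15,0,0],[0,-0.0031,0.013],0],
    [[-0.18,0,0],[0,-0.0037,0.0156],0],
    [[-0.21,0,0],[0,-0.0044,0.0182],0],
    [[-0.25,0,0],[0,-0.005,0.0208],0],
    [[-0.25,0,0],[0,-0.005,0.0208],0],
    [[-0.25,0,0],[0,-0.005,0.0208],0]
  ]
}}

```text
time: 9.32
eef_pos: [0.5552, -0.0454, 0.1596]
tcp_rot: [0.742, -0.106, 0.096, -0.655]
contact_force: [0.1, -2.4, -4.3]
opening: 0.102
```

Run:
```python
from h import *;from plant import ctrl
blk(ctrl,"pics/w6.png")
```

```text
t 9.32 pos [ 0.5552 -0.0454  0.1596] jaw 73.6 ydir [-0.032 -0.12  -0.992] F [ 0.1 -2.4 -4.3] open 0.102 q [-0.21  0.11  1.92 -0.14  1.12 -1.43]
 tool lean deg (+ right) -7.14  tool b mm 12.2 a 40.4 Fb -2.3
 block top n 4894 lean deg(+right) -8.82 pitch 0.17 top z at b-30,0,30 (a=40): [0.1251, 0.1204, 0.1157] b range [-0.0228  0.0358]
```

View pics/w6.png

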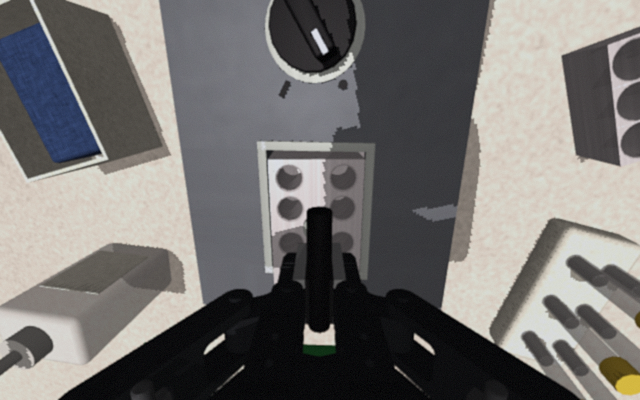

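The block leans 8.8° left. Its right side is about 15 mm up and free. Its left side is still about 5 mm up, on the strip. Rocking right again with a small lift to free the left.

Request:
{"api": "jog_arm", "payload": {
  "deltas": [
    [[0.03,0,0],[0,-0.0013,-0.003],0],
    [[0.06,0,0],[0,-0.0026,-0.006],0],
    [[0.09,0,0],[0,-0.004,-0.009],0],
    [[0.12,0,0],[0,-0.0053,-0.012],0],
    [[0.15,0,0],[0,-0.0066,-0.015],0],
    [[0.177,0,0],[0,-0.0079,-0.0178],0],
    [[0.177,0,0],[0,-0.0079,-0.0178],0],
    [[0.177,0,0],[0,-0.0079,-0.0178],0]
  ]
}}

```text
time: 10.03
eef_pos: [0.5498, -0.0614, 0.1687]
tcp_rot: [-0.681, 0.098, -0.105, 0.718]
contact_force: [0.1, -0.5, -4.7]
opening: 0.103
```

Run:
```python
from h import *;from plant import ctrl
blk(ctrl,"pics/w7.png")
s=ctrl.get_state();delta(s,[.5515,-.056,.190],down(np.radians(73.5)))
```

```text
t 10.03 pos [ 0.5498 -0.0614  0.1687] jaw 73.5 ydir [ 0.017  0.051 -0.999] F [ 0.1 -0.5 -4.7] open 0.103 q [-0.32  0.07  1.94  0.06  1.13 -1.63]
 tool lean deg (+ right) 3.1  tool b mm -4.7 a 39.7 Fb -0.4
 block top n 4728 lean deg(+right) 3.09 pitch -0.16 top z at b-30,0,30 (a=40): [0.1266, 0.1282, 0.1298] b range [-0.0313  0.0278]
turn [-0.054  0.001  0.002] deg 3.1 shift [ 0.0002 -0.0209  0.0065] mm 21.8699443071957
```

View pics/w7.png

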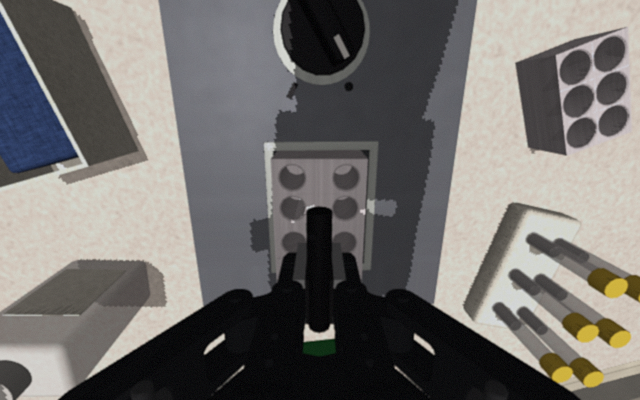

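Both sides are 17–19 mm up and the wrist force is just the weight. I'll level, centre and lift to about 20 mm over the top.

Request:
{"api": "jog_arm", "payload": {
  "deltas": [
    [[-0.03,0,0],[0,-0.002,0.003],0],
    [[-0.054,0.001,0.002],[0,-0.005,0.0056],0],
    [[-0.054,0.001,0.002],[0,-0.01,0.006],0],
    [[-0.054,0.001,0.002],[0,-0.016,0.006],0],
    [[-0.054,0.001,0.002],[0,-0.022,0.0065],0],
    [[-0.054,0.001,0.002],[0,-0.028,0.007],0],
    [[-0.054,0.001,0.002],[0,-0.034,0.0073],0],
    [[-0.054,0.001,0.002],[0,-0.038,0.0075],0],
    [[-0.054,0.001,0.002],[0,-0.038,0.0075],0],
    [[-0.054,0.001,0.002],[0,-0.038,0.0075],0]
  ]
}}

```text
time: 10.92
eef_pos: [0.5514, -0.0561, 0.2076]
tcp_rot: [0.7, -0.101, 0.102, -0.7]
contact_force: [-0.4, 0.3, -4.8]
opening: 0.105
```

```bash
sed -i 's/z<.15)/z<.185)/' h.py
python3 - <<'E'
from h import *;from plant import ctrl
blk(ctrl,"pics/w8.png")
c=ctrl.read_camera("scene");cv2.imwrite("pics/s8.png",cv2.resize(c["pixels"][80:260,170:400],None,fx=3,fy=3))
c=ctrl.read_camera("top");cv2.imwrite("pics/t8.png",c["pixels"])
E
```

```text
t 10.92 pos [ 0.5514 -0.0561  0.2076] jaw 73.5 ydir [ 0.001 -0.    -1.   ] F [-0.4  0.3 -4.8] open 0.105 q [-0.28  0.04  1.9  -0.    1.2  -1.57]
 tool lean deg (+ right) -0.0  tool b mm 0.9 a 39.8 Fb 0.2
 block top n 4654 lean deg(+right) 0.11 pitch -0.19 top z at b-30,0,30 (a=40): [0.1669, 0.1669, 0.167] b range [-0.0278  0.0315]
```

View pics/s8.png

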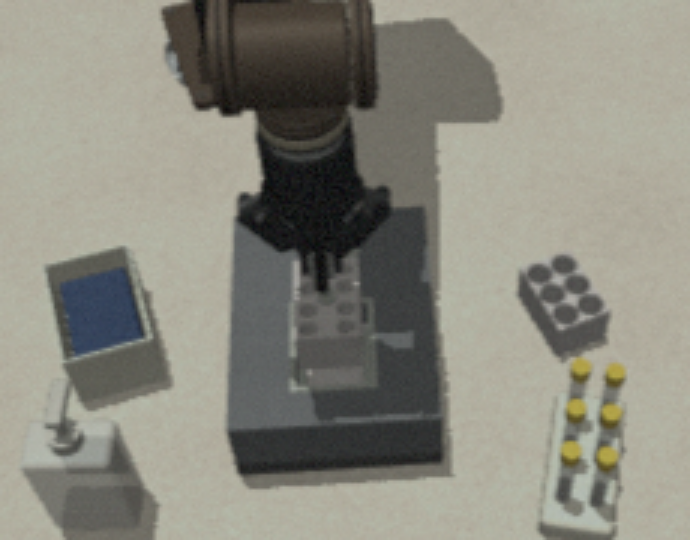

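View pics/w8.png

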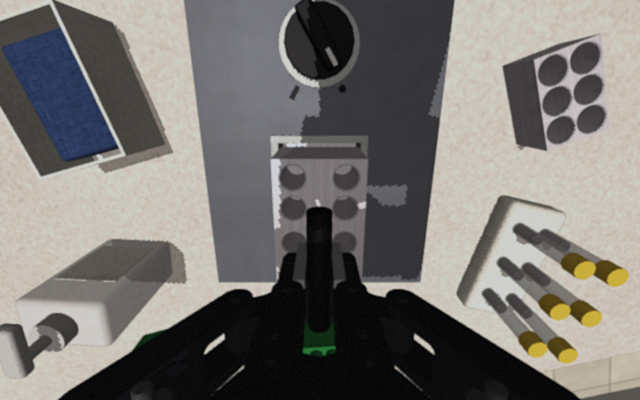

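Request:
{"api": "jog_arm", "payload": {
  "deltas": [
    [[0,0,0],[0,0,0],0],
    [[0,0,0],[0,0,0],0],
    [[0,0,0],[0,0,0],0],
    [[0,0,0],[0,0,0],0],
    [[0,0,0],[0,0,0],0],
    [[0,0,0],[0,0,0],0]
  ]
}}

```text
time: 11.57
eef_pos: [0.551, -0.0559, 0.2066]
tcp_rot: [-0.7, 0.102, -0.101, 0.7]
contact_force: [0.2, -0.4, -5.4]
opening: 0.101
```

Run:
```python
from h import *;from plant import ctrl
blk(ctrl);print(abs(ctrl.get_state()["dq"]).max());print(ctrl.sign_off())
```

```text
t 11.57 pos [ 0.551  -0.0559  0.2066] jaw 73.5 ydir [-0.001  0.    -1.   ] F [ 0.2 -0.4 -5.4] open 0.101 q [-0.28  0.04  1.9  -0.    1.2  -1.57]
 tool lean deg (+ right) -0.01  tool b mm 1.0 a 39.3 Fb -0.3
 block top n 4664 lean deg(+right) 0.1 pitch -0.24 top z at b-30,0,30 (a=40): [0.1658, 0.1659, 0.166] b range [-0.0277  0.0316]
0.000991766285527015
the job is handed in; nothing more can be done
None
```

The heater is off, and the block is free and held still in the gripper about 2 cm above the well. I handed the job in at about 11.6 s.

- **Selector:** I pressed the knob down 6 mm, turned it about 60° anticlockwise and released it. The wing then measured 60° round, with its top back at the starting height and the pointer at the dot.
- **Rocking:** I rocked the block 5.6° right, back through upright to 8.8° left, then 3° right while easing it up. Both sides came free, and the wrist force fell to about the block's weight.
- **At hand-in:** The block was level within 0.3° and still, with its underside about 21 mm over the heater's top. It was centred over the well to within a few millimetres. The bystanders looked unmoved in the pictures; I did not measure them.

**Disagreement:** Going by the heater's visible outline, the knob and well lay about 10 mm further to the rear than the given dimensions. All three cameras agreed on this, so I used the positions I saw. If the given dimensions are right instead, the block is about 1 cm off the well's centre, still inside the 30 mm allowed.

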